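Hang a board carrier on the bench transfer rail

ROBOT

A 7-joint arm with a two-finger parallel gripper is mounted at the origin on the work surface. World frame = base frame: x ahead of the robot, y to its left, z up, the work surface at z = 0. Lengths are in m, angles in degrees, forces in N, time in s.
With the tool pointing down it reaches from about 0.425 to 0.875 m from the base axis. Payload 4.7 kg.
Tool frame: the origin (TCP) lies between the finger pads; the fingertips stand ahead of it and the grasp point (between the pads) lies 2 mm behind it (r.finger_overhang is the z of the fingertips in the tool frame, in m); z points along the fingers, x is the direction in which the jaws open and shut, and the axes are right-handed (so a half turn about z gives the same grasp; the last joint's range is limited). The gripper opens to 85 mm and grips with 20 to 120 N. Pads are 22 mm wide; open, the fingers measure 114 mm over their backs; the gripper's body (76 mm by 85 mm) begins 54 mm behind the grasp point. The pads swing forward as they close: fully open they stand 13 mm farther back than shut.
Start: joints at [-65.884, 18.392, -4.016, 83.108, 1.295, 78.541, -3.26], TCP at [0.257, 0.597, 0.22] pointing down, gripper open.
Joint ranges: [-163.93, 163.93], [-17.29, 119.83], [-79.2, 71.16], [3.27, 140.29], [-89.18, 269.18], [5.43, 117.66], [-154.24, 154.24]. Speed limits (degrees/s): [147.25, 147.25, 180, 180, 180, 180, 180].

INTERFACE

Orientations are given as [roll, pitch, yaw] about the fixed x, y, z axes, in that order (R = Rz(yaw) Ry(pitch) Rx(roll)).
In Python, from cell import r gives the robot as it stands.
- The arm moves only by the tool carry_out, never from a script. Its argument "increments" is one flat list of numbers, 7 for each row, row after row: the shift along the tool's x, y, z in mm, then the turn, a rotation vector about the tool's x, y, z in degrees, then the closure in counts, from 0 (fully open) to 255 (shut). In form: [x, y, z, wx, wy, wz, grip, x, y, z, wx, wy, wz, grip, ...]. A call has exactly 10 rows; each row is the pose to reach, as a shift and turn from the pose commanded when the call began, along the tool's axes at that moment; what a row does not reach only later rows make up. A row lasts 1/8 s, in which the tool goes at most 62.5 mm and 10.7 degrees, less where a joint would pass 70% of its speed; a pose out of reach is approached as far as the arm can. A call with a gripper value outside its range is refused whole. The fingers move at their own pace and stop on an object; "grip_force" is the grip in N (left out, the last holds). Time passes only in rows, so rows that repeat a pose let the fingers close, or fill a call up. It gives the time, the measured TCP pose, the force and the opening at its end, in the units of the state.
- r.state(): the state, without advancing time (a new reading comes with each control period).
- r.get_image(name): name is "scene" or "side" or "wrist"; returns a dict with "image" (420x560x3 uint8, blue, green, red), "depth" (420x560 float32, m along the optical axis (not along the pixel's ray), 0 where there is no reading), "mtx" (3x3 intrinsics, pixels), "R" (3x3) and "t" (3): a world point X has camera coordinates R X + t. Camera axes: x right, y down, z forward; pixel columns grow to the right and rows downward; lengths in m; the calibration is good to about 2 mm. A picture is of the moment at which its call begins.
- r.job_done(): hands the job in, once; it reports no verdict.
Trained networks look in a picture, given as the dict that the camera call returned (one of the last four; its "shot" number tells which), for a name from the list of things; names that differ only in an ending like _2 or _b are one class to them, and where a whole thing is asked for, a point or a joint stands for the part that bears it (a point fixed in the world has none). Each returns a list of dicts, best first, with "score" (0 to 1); they miss things now and then, are a little off and sometimes report something else, mostly with a low value. They report only what shows in the picture. A call takes as long as a camera call. They do not tell look-alikes from the thing itself.
- r.find_in(label, picture): "box" ([left, top, right, bottom] in pixels, round what is visible of it).
- r.spot_point(label, picture): "position" ([column, row] in pixels: a listed point, or the origin of a listed thing).
The state is a dict: "t": time; "joint_positions": joint angles; "qvel": joint speeds; "effort": joint torques, N m; "ee_pos": TCP position; "ee_rot": TCP orientation; "force": force on the tool from outside, world axes, zero at the start; "moment": the same for the moment, N m; "grip_width": opening from 0.0 (shut) to 1.0 (fully open).
Only numpy, scipy, OpenCV 4.12 (cv2) and the standard library are available. Lean on these libraries where they do the work, as an engineer would, in place of code of your own. Each camera call takes 0.05 s, during which the arm holds its last target.

TASK

Take the upright circuit-board carrier out of its stand by the black tab, lift its hook over the anti-jump lip of the transfer rail at the loading bay (the rail's left end, where the back guide is cut down) and lower it gently, still held, until it seats on the groove floor behind the lip. Then, without lifting it back over the lip, slide it along the rail to the right until it drops fully into the locating notch, and let go. Use only light force on the rail, and leave the hard drive, jar and screwdriver where they are.

Things in the scene. Friction and masses are not known exactly. Their poses are not given: they have to be found in the camera images.
- tab (a point): Centre of the carrier's black grip tab: 12 mm thick (x), 30 mm wide (y), 46 mm tall; its top is 21 mm above this point, the top of the hook's bridge 25 mm below it, the carrier's underside 146 mm below it. Axes: x from the plate towards the hook, y along the plate's width, z up.
- hook_tip (a point): Centre of the underside of the carrier's hook tongue, 12.5 mm in +x and 61 mm below the tab's centre. The tongue is 6 mm thick (x), 60 mm wide (y) and hangs 30 mm below the bridge; the gap between it and the plate, which goes over the lip, is 9 mm. Axes as for the tab.
- carrier: The loose carrier, 0.26 to 0.49 kg: upright 5 mm aluminium plate 90 mm wide (y), 121 mm tall, a green circuit board on its front (-x), hook on its back (+x), tab on top. Origin at the middle of the plate's underside, axes as for the tab. It starts upright in the stand, leaning up to 0.07 rad. It slides on the rail with 1 to 3 N.
- rail: Fixed rail along its y, from y -220 to +150 mm (left). Origin on the bench under the lip, x across the rail away from the robot, z up. Front plate 6 mm thick (x -3 to 3), z 100 to 190 mm: its rounded top is the lip. Then a 10 mm groove (x 3 to 13), floor at z 170, then a back guide 195 mm high, cut down to 174 mm at the loading bay (y above 45). Keep every push on the rail below 35 N.
- bay (a point): Middle of the flat groove floor at the loading bay, 95 mm left of the rail's origin, x +8 mm, z 170 mm; axes as for the rail. A seated carrier has its x and y along the rail's, its plate on the robot's side of the front plate and its tongue in the groove, the tip's centre at about x = 7.5 mm.
- lip (a point): Top of the lip's middle thickness at the rail's origin (z 190 mm). Right of the bay the groove floor has one notch for the tongue, 66 mm long (y), 7 mm deep. It is clamped at an unmeasured place, its centre between y = -115 and -15 mm: find it by feel or sight (a grey block with a black knob behind the back guide marks its centre). Its end stops the tongue.
- stand: Fixed black stand, base 70 x 120 x 8 mm, origin under its centre, with a 7 mm wide slot along its y between two walls 34 mm tall; the carrier's plate stands in the slot on the base (underside at z = 8 mm) and lifts straight out; the slot needs 34 mm of lift.
- drive: Bystander: loose metal hard drive 147 x 101 x 26 mm lying flat, origin under its centre.
- jar: Bystander: amber jar 56 mm across, 70 mm tall, origin under its centre.
- driver: Bystander: screwdriver lying on the mat along its own x axis, origin near its middle on the underside.
Things that resemble listed ones, but are neither listed nor needed, are in the scene too. What is shaped like the carrier but yellow is not meant.

How it is judged (in metres and radians):
On the way:
1. The carrier, held in the gripper, has its hook seated behind the lip on the groove floor of the loading bay (x of hook_tip in the frame of rail between 0.003 and 0.013 m and y of hook_tip in the frame of rail between 0.05 and 0.16 m and z of hook_tip in the frame of rail between 0.166 and 0.1735 m and contact force between the fingers and carrier above 0.3 N), for 0.2 s.
At the end, for the whole second after the job is handed in: The carrier hangs at rest on the rail with its tongue down in the notch behind the lip (tongue underside 159.5 to 166.2 mm above the bench, 3 to 13 mm behind the lip's middle, 5 to 125 mm right of the rail's origin), upright and along the rail within 0.12 rad (x of hook_tip in the frame of rail between 0.003 and 0.013 m and y of hook_tip in the frame of rail between -0.125 and -0.005 m and z of hook_tip in the frame of rail between 0.1595 and 0.1662 m and angle between carrier's own z axis and vertical below 0.12 rad and angle between the y axis of carrier and the y axis of rail, either way round below 0.12 rad and linear speed of carrier below 0.02 m/s); the robot touches nothing.
It fails at once if The carrier is pressed on or knocked against the rail with more than 35 N (contact force between carrier and rail above 35 N).
It fails at once if The hook goes over the lip, or is lifted back to the lip's top, anywhere but at the loading bay (x of hook_tip in the frame of rail between 0.003 and 0.013 m and y of hook_tip in the frame of rail between -0.21 and 0.03 m and z of hook_tip in the frame of rail between 0.184 and 0.2 m).
It fails at once if The hard drive, the jar or the screwdriver is disturbed (distance of any of drive, jar, driver from where it was at the start of the episode above 0.02 m).
It also fails if it takes over 56 s, if anything falls off the work surface, if the arm or the gripper's body presses on something with over 40 N, if the wrist force passes 120 N, or if a joint passes its speed limit or range.

## Working session

There is one attempt and no reset: what is moved stays moved. The work goes in short steps, Python scripts to look and compute and a tool call to move; the robot and the scene stay as the last step left them, time stands still between calls to the robot, and variables do not carry over. Pictures are saved under pics/ and viewed, and the job is handed in when it is done.

Besides the shell and the picture viewer there is one more tool, called as name(argument=value, ...) on one line, values as JSON. carry_out: Moves the arm, as the interface text tells. Its arguments: {"type":"object","properties":{"increments":{"type":"array","items":{"type":"number"}},"grip_force":{"type":"number"}},"required":["increments"]}

```bash
mkdir -p pics; cat > h.py <<'E'
import numpy as np, cv2
from cell import r
def snap(name,fn):
    p=r.get_image(name); cv2.imwrite('pics/'+fn,p['image']); return p
def w(p,u,v,d=None):
    if d is None:
        a=p['depth'][int(v)-1:int(v)+2,int(u)-1:int(u)+2]; a=a[a>0]; d=np.median(a) if len(a) else np.nan
    c=np.linalg.inv(p['mtx'])@np.array([u,v,1.])*d
    return p['R'].T@(c-p['t'])
def onz(p,u,v,z):
    d=p['R'].T@np.linalg.inv(p['mtx'])@np.array([u,v,1.]); o=-p['R'].T@p['t']
    return o+d*(z-o[2])/d[2]
def px(p,X):
    c=p['mtx']@(p['R']@np.array(X)+p['t']); return c[:2]/c[2]
E
python3 - <<'E'
from h import *
np.set_printoptions(precision=4,suppress=True)
print(r.state()['ee_pos'],r.state()['ee_rot'],r.finger_overhang)
for n in ['scene','side','wrist']:
    p=snap(n,n+'0.png'); print(n,-p['R'].T@p['t'])
    for l in ['tab','hook_tip','carrier','rail','bay','lip','stand','drive','jar','driver']:
        try:
            for q in r.spot_point(l,p)[:3]:
                u,v=q['position']; print(l,round(q['score'],2),round(u),round(v),w(p,u,v) if 0<=u<559 and 0<=v<419 else '')
        except Exception as e: print(l,e)
E
```

```text
[0.257  0.5964 0.219 ] [179.9933   0.1112  66.6925] 0.017
scene [ 1.056  -0.0929  0.9162]
tab 0.75 405 185 [0.4251 0.5761 0.0309]
tab 0.64 333 194 [0.4817 0.2807 0.1632]
hook_tip 0.68 328 210 [0.4847 0.2721 0.103 ]
carrier 0.81 377 165 [0.2986 0.555  0.0081]
carrier 0.61 323 226 [0.4799 0.266  0.0265]
rail 0.92 234 284 [ 0.559  -0.0293  0.0024]
rail 0.25 325 228 [0.4804 0.2738 0.0136]
bay 0.7 265 238 [0.5568 0.0644 0.1705]
lip 0.97 226 247 [ 0.4374 -0.0173  0.0035]
stand 0.97 323 230 [0.482  0.2668 0.009 ]
drive 0.74 264 230 [0.5487 0.0643 0.1909]
drive 0.55 199 254 [ 0.4515 -0.0961  0.0279]
jar 0.8 264 233 [0.5513 0.0639 0.1816]
jar 0.36 264 237 [0.5554 0.0609 0.1717]
driver 0.93 110 308 [ 0.5237 -0.3437  0.0172]
side [-0.2767 -0.713   0.9673]
tab 0.8 244 184 [0.4672 0.2605 0.1587]
tab 0.61 190 179 [0.4516 0.584  0.0315]
hook_tip 0.73 179 192 [0.3743 0.5458 0.0232]
hook_tip 0.61 245 195 [0.4644 0.2538 0.1197]
hook_tip 0.55 245 219 [0.4511 0.2467 0.0282]
carrier 0.92 243 222 [0.4517 0.2573 0.0107]
carrier 0.84 161 205 [ 0.0445 -0.0059  0.4248]
bay 0.86 310 195 [0.5524 0.0419 0.1869]
lip 0.67 332 203 [ 0.5697 -0.0332  0.1887]
stand 0.88 241 220 [0.4536 0.2741 0.0062]
stand 0.68 330 205 [ 0.5642 -0.0316  0.1856]
drive 0.96 314 277 [ 0.4281 -0.1054  0.0245]
jar 0.95 265 252 [0.4011 0.0823 0.0153]
driver 0.69 395 315 [ 0.4922 -0.3511  0.0218]
wrist [0.1939 0.6254 0.3737]
tab 0.74 318 322 [0.4323 0.5762 0.0308]
hook_tip 0.97 294 278 [0.3713 0.5706 0.0238]
carrier 0.55 260 217 [ 0.2942  0.5605 -0.0009]
```

```bash
python3 -c "
import cv2
for n,(x0,x1,y0,y1) in {'scene':(170,450,130,340),'side':(150,430,120,330)}.items():
    a=cv2.imread('pics/%s0.png'%n)[y0:y1,x0:x1]; cv2.imwrite('pics/%s0z.png'%n,cv2.resize(a,(800,600),interpolation=cv2.INTER_CUBIC))"
```

```text
(no output)
```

View pics/scene0.png

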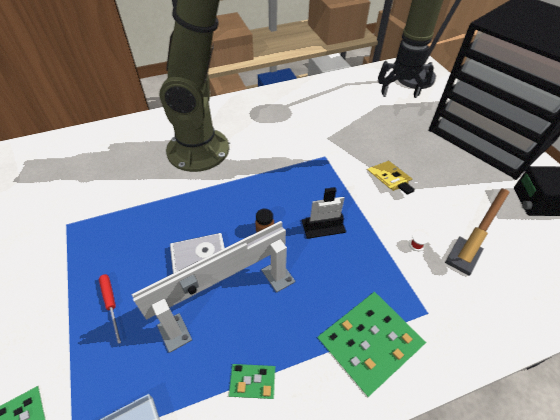

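View pics/side0.png

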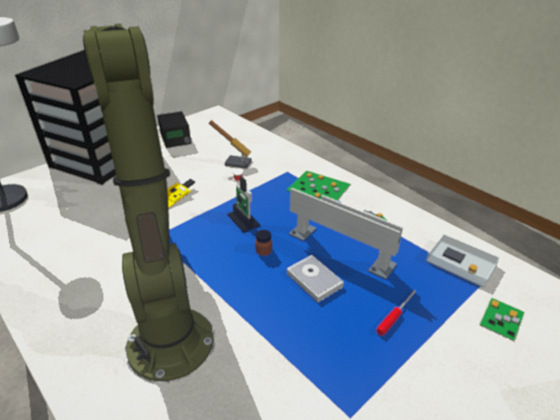

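```bash
ls pics
```

```text
scene0.png
scene0z.png
side0.png
side0z.png
wrist0.png
```

View pics/scene0z.png

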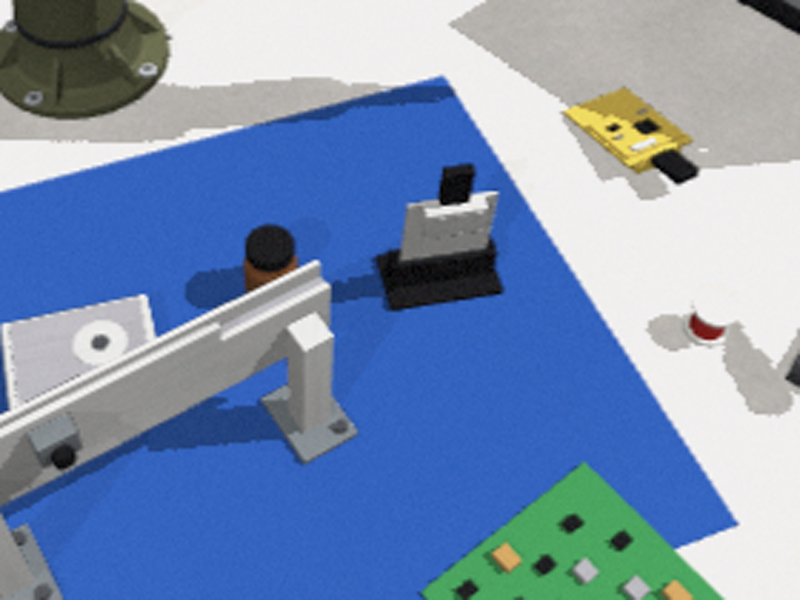

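View pics/side0z.png

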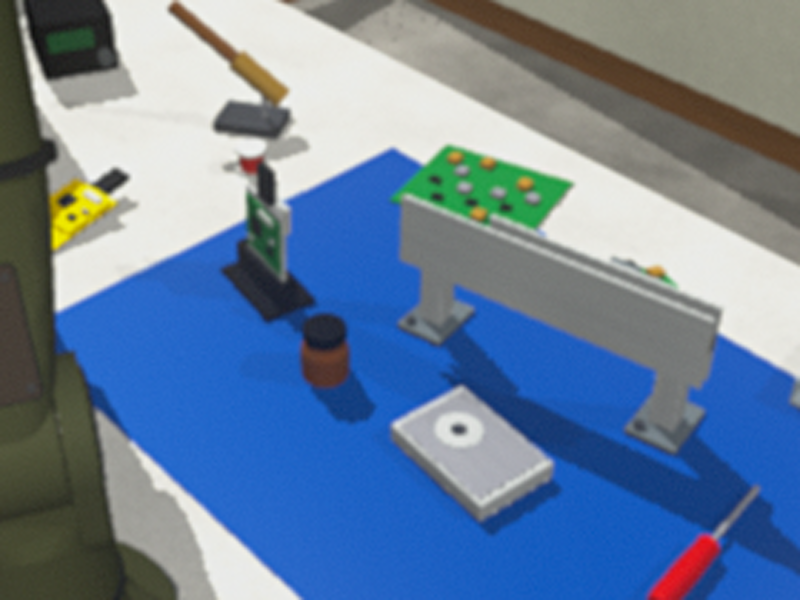

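The scene picture shows the white and green carrier in its black stand, with the tab near (333,195). The rail runs from about (140,300) to (290,240), and the notch block with its knob is at about (190,287). The yellow decoy lies at (390,175). Next I'll measure the poses from depth.

```bash
cat > m.py <<'E'
from h import *
np.set_printoptions(precision=4,suppress=True)
def cloud(p):
    d=p['depth']; v,u=np.nonzero(d>0); z=d[v,u]
    c=np.linalg.inv(p['mtx'])@np.vstack([u*z,v*z,z]); return (p['R'].T@(c-p['t'][:,None])).T, p['image'][v,u].astype(int)
def rail(p):
    X,C=cloud(p)
    m=(X[:,0]>.4)&(X[:,0]<.8)&(X[:,1]>-.3)&(X[:,1]<.2)&(X[:,2]>.11)&(X[:,2]<.2)
    return X[m]
E
python3 - <<'E'
from m import *
for n in ['scene','side']:
    p=r.get_image(n)
    R=rail(p); print(n,len(R))
    h=np.histogram(R[:,2],bins=np.arange(.11,.202,.004)); print(h[0])
    vx,vy,x0,y0=cv2.fitLine(R[:,:2].astype(np.float32),cv2.DIST_HUBER,0,.01,.01).ravel()
    print('dir',np.degrees(np.arctan2(-vx,vy)),x0,y0)
    d=np.array([vx,vy]); d*=np.sign(d[1]); nrm=np.array([d[1],-d[0]])
    a=(R[:,:2]-[x0,y0])@d; b=(R[:,:2]-[x0,y0])@nrm
    print('along',np.percentile(a,[0,1,99,100]),'across',np.percentile(b,[1,10,50,90,99]))
    i=np.argmax(a);j=np.argmin(a);print(R[i],R[j])
    X,C=cloud(p)
    m=(abs(X[:,0]-.47)<.07)&(abs(X[:,1]-.265)<.09)&(X[:,2]>.05)&(X[:,2]<.2)
    Y=X[m]; CC=C[m]
    for lo in np.arange(.05,.2,.01):
        s=(Y[:,2]>=lo)&(Y[:,2]<lo+.01)
        if s.sum()>3:
            q=Y[s]; f=cv2.fitLine(q[:,:2].astype(np.float32),cv2.DIST_HUBER,0,.01,.01).ravel()
            print(round(lo,3),s.sum(),np.median(q,0),'y',q[:,1].min(),q[:,1].max(),'ang',np.degrees(np.arctan(-f[0]/f[1])))
E
```

```text
scene 4571
[124 127 123 126 132 127 118 132 132 162 381 146 138 139 152 276 257 212
 315 420 468 324  40]
dir -167.9844 0.5949952 -0.0770807
along [-0.1722 -0.169   0.1934  0.1982] across [-0.0204 -0.0165 -0.0005  0.0199  0.0319]
[0.5395 0.1138 0.1758] [ 0.6284 -0.2461  0.1883]
0.05 65 [0.4699 0.2775 0.0553] y 0.23221333258225144 0.31946956692489453 ang -9.921453
0.06 52 [0.4693 0.2706 0.0648] y 0.2331558313627193 0.3170557606936602 ang -10.08152
0.07 50 [0.47   0.2681 0.0726] y 0.23087937757556679 0.31869485341422565 ang -9.566681
0.08 19 [0.4651 0.2426 0.0848] y 0.23199044138619848 0.31925929567111444 ang -10.28877
0.09 41 [0.4798 0.2633 0.0968] y 0.2331068587502319 0.31969208380240277 ang -23.052225
0.1 66 [0.4838 0.2655 0.1054] y 0.2325791120810771 0.32003784381289735 ang -10.513003
0.11 68 [0.4832 0.2684 0.1151] y 0.23106203761483946 0.3193097405630762 ang -20.736752
0.12 100 [0.4828 0.2722 0.1259] y 0.2321820717966101 0.3215591937827368 ang -10.303856
0.13 109 [0.4779 0.2727 0.1318] y 0.23414146184658371 0.31963802040659806 ang -9.560622
0.14 25 [0.4769 0.2708 0.1456] y 0.25967
[... 1000 characters left out ...]
 ang -7.5521584
0.1 35 [0.4655 0.2551 0.1052] y 0.23290886728516322 0.31726722629196885 ang -6.394379
0.11 46 [0.4637 0.2615 0.1165] y 0.2310193192771446 0.319782695037197 ang -10.102953
0.12 67 [0.4716 0.2604 0.1261] y 0.2326494158204128 0.32129291990242187 ang -4.032028
0.13 18 [0.4688 0.2637 0.1323] y 0.2403720742930031 0.3038156793472049 ang -7.4016
0.14 20 [0.4673 0.2695 0.1455] y 0.25521668612162135 0.2882988291783891 ang 1.9948292
0.15 18 [0.4683 0.2655 0.1556] y 0.2573869173742796 0.2880840847689142 ang -4.064998
0.16 17 [0.4696 0.2671 0.1644] y 0.25672712667304026 0.28600722330255884 ang 0.5490695
0.17 25 [0.4714 0.2703 0.175 ] y 0.2588418917912971 0.28812054028594847 ang -7.7567286
```

```bash
cat >> h.py <<'E'
from scipy.spatial.transform import Rotation as Ro
def inc(P,yaw,P0=None,rot0=None):
    """increments from commanded pose (default measured) to P mm, tool down at yaw"""
    s=r.state(); P0=s['ee_pos'] if P0 is None else P0; rot0=s['ee_rot'] if rot0 is None else rot0
    A=Ro.from_euler('xyz',rot0,degrees=True); B=Ro.from_euler('xyz',[180,0,yaw],degrees=True)
    return np.round(A.inv().apply(np.array(P)-P0)*1000,1),np.round((A.inv()*B).as_rotvec(degrees=True),2)
E
python3 - <<'E'
from m import *
p=r.get_image('wrist'); print(p['mtx'],p['R'])
print(r.state()['ee_pos'],r.state()['ee_rot'],r.state()['force'])
print(inc([.474,.272,.25],-10))
E
```

```text
[[331.955    0.     277.0778]
 [  0.     331.955  208.579 ]
 [  0.       0.       1.    ]] [[ 0.3968  0.9179  0.0004]
 [ 0.8823 -0.3816  0.2755]
 [ 0.253  -0.1089 -0.9613]]
[0.2572 0.597  0.2202] [179.9999  -0.0065  66.6963] [-0.3966 -1.0574  0.0778]
(array([-212.7,  327.7,  -29.9]), array([-0.  , -0.01, 76.7 ]))
```

View pics/wrist0.png

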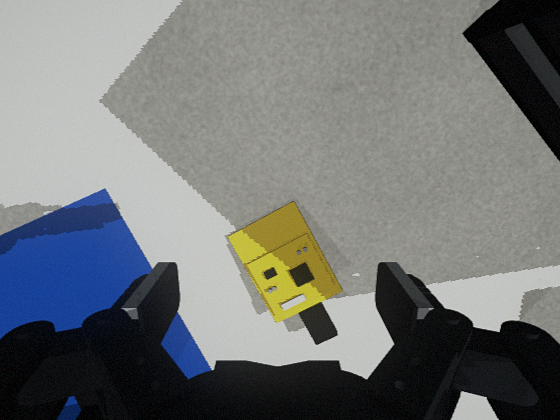

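The wrist picture shows only the yellow decoy (290,265) between the open fingers. I'll look down on the rail first, then on the carrier.

```bash
python3 - <<'E'
from h import *
print(inc([.57,0,.30],12))
E
```

```text
(array([-424.5,  523.5,  -79.9]), array([-0.00e+00, -1.00e-02,  5.47e+01]))
```

carry_out(increments=[-30,37,-20,0,0,4,0,-75,92,-40,0,0,10,0,-122,150,-60,0,0,16,0,-168,207,-80,0,0,22,0,-214,264,-80,0,0,28,0,-260,321,-80,0,0,34,0,-306,378,-80,0,0,40,0,-350,432,-80,0,0,46,0,-385,475,-80,0,0,52,0,-400,493,-80,0,0,54.7,0])

```text
t: 3.05
ee_pos: [0.5378, 0.0609, 0.3005]
ee_rot: [-180.0, -0.1, 11.9]
force: [-0.2, 1.1, -0.0]
grip_width: 0.998
```

```bash
python3 - <<'E'
from m import *
print(r.state()['t'],r.state()['ee_pos'],r.state()['ee_rot'])
p=snap('wrist','wr1.png'); np.savez('wr1.npz',**{k:p[k] for k in ['image','depth','mtx','R','t']})
for l in ['rail','bay','lip','drive','jar']:
    for q in r.spot_point(l,p)[:2]:
        u,v=q['position']; print(l,round(q['score'],2),round(u),round(v),w(p,u,v) if 0<=u<559 and 0<=v<419 else '')
E
```

```text
3.05 [0.5378 0.0609 0.3005] [-179.9734   -0.0755   11.8977]
rail 0.92 284 235 [0.5554 0.0167 0.1399]
bay 0.87 298 200 [0.5573 0.0624 0.1704]
lip 0.69 285 310 [ 0.568  -0.0422  0.1795]
drive 0.64 288 307 [ 0.5683 -0.033   0.1895]
drive 0.61 192 257 [ 0.4488 -0.0827  0.0271]
jar 0.82 193 112 [0.4332 0.1129 0.0699]
```

View pics/wr1.png

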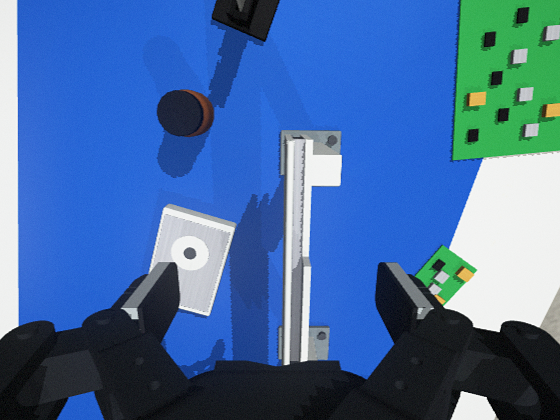

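The picture from above shows the rail nearly vertical at columns 286 to 311. The bay cut-down ends at row 258, the jar is at (183,112) and the drive at (192,257). I'll zoom in to fit the lip.

```bash
python3 - <<'E'
from m import *
p=dict(np.load('wr1.npz'))
a=p['image'][125:375,265:355]; cv2.imwrite('pics/wr1z.png',cv2.resize(a,None,fx=2.4*2,fy=2.4,interpolation=cv2.INTER_CUBIC))
for v in [140,160,180,200,220,240,250,270,290,310,330,350]:
    print(v,p['image'][v,278:318].mean(1).astype(int)); print('  z',[int(1000*w(p,u,v)[2]) for u in range(280,318,2)])
E
```

```text
140 [109  76  86 123 147 133  86  71  91 148 187 168 147 167 186 190 202 204
 208 216 211 212 209 202 196 200 189 186 238 246 245 246 247 248 238 181
 137 142 141 144]
  z [1, 6, 8, 160, 184, 184, 185, 172, 169, 169, 169, 169, 170, 172, 173, 172, 172, 7, 7]
160 [124 102  89 136 155 148 111  74 102 174 223 236 242 241 237 209 186 206
 210 216 213 204 205 203 170 119 151 223 246 242 241 241 242 241 243 243
 242 241 243 242]
  z [1, 7, 8, 169, 188, 189, 189, 187, 169, 169, 169, 169, 170, 173, 173, 173, 173, 149, 149]
180 [127 126 111  89  88  90  83  80 117 189 231 240 242 241 230 207 199 205
 210 210 210 204 205 200 171 110 195 246 242 242 242 241 242 241 243 242
 242 242 241 241]
  z [1, 0, 105, 179, 189, 189, 188, 170, 170, 169, 169, 169, 170, 173, 174, 174, 150, 149, 149]
200 [ 89  84  93  91  93  89  83  90 143 210 235 240 242 240 214 187 200 206
 209 210 207 207 180 126 119 171 236 244 242 241 240 244 231 138 123 129
 127 124 128 122]
  z [0, 0, 118, 187, 189, 189, 188, 170, 169, 169, 169, 169, 173, 174, 174, 173, 0, 0, 0]
220 [ 92  93  95  89  94  89  85  91 158 222 238 241 241 2
[... 1299 characters left out ...]
129
 127 126 127 110  95  75 187 245 239 238 238 239 236 192 117 123 124 118
 122 124 120 118]
  z [0, 0, 180, 189, 189, 188, 168, 169, 169, 169, 170, 190, 194, 194, 194, 0, 0, 1, 0]
330 [ 94 133 153 127  84  83 143 214 237 239 242 220 150 121 122 127 128 123
 124 124 126 108  76 158 237 243 241 240 239 244 222 138 147 143 150 149
 148 148 145 142]
  z [7, 110, 187, 189, 189, 188, 168, 169, 169, 169, 175, 193, 194, 194, 194, 8, 8, 7, 7]
350 [ 91 134 148 121  68 108 172 223 237 241 238 201 142 116 121 125 125 122
 120 126 113  81  92 197 245 240 240 240 242 232 170 151 152 152 151 153
 159 154 151 152]
  z [7, 123, 187, 189, 189, 169, 169, 169, 169, 169, 183, 193, 194, 194, 41, 40, 40, 40, 8]
```

View pics/wr1z.png

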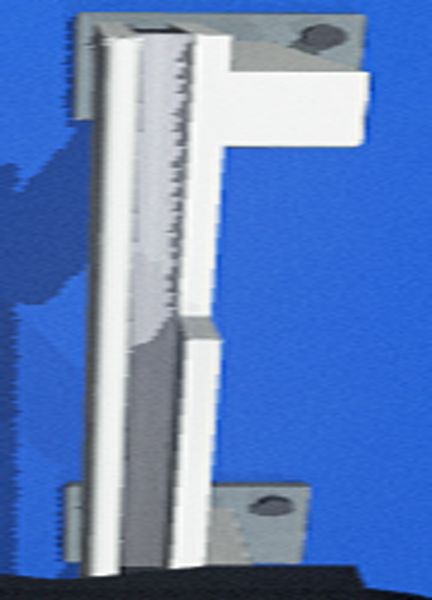

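```bash
python3 - <<'E'
from m import *
p=dict(np.load('wr1.npz'))
L=[];G=[];F=[]
for v in range(160,356):
    zs=np.array([w(p,u,v)[2] for u in range(280,325)]); us=np.arange(280,325)
    pz=[w(p,u,v,p['depth'][v,u])  if p['depth'][v,u]>0 else np.zeros(3) for u in us]
    z=np.array(pz)[:,2]
    k=np.where((z>.1835)&(z<.1915))[0]
    # first run
    run=[k[0]]
    for i in k[1:]:
        if i==run[-1]+1: run.append(i)
        else: break
    uc=us[run].mean()
    L.append(onz(p,uc,v,.188)); 
    g=np.where((z>.166)&(z<.1715)&(us>us[run[-1]]))[0]
    F.append(onz(p,us[g].max()+.5,v,.170) if len(g) else [np.nan]*3)
    if v%30==0: print(v,len(run),uc,us[g].min() if len(g) else None,us[g].max() if len(g) else None)
L=np.array(L)
f=cv2.fitLine(L[:,:2].astype(np.float32),cv2.DIST_HUBER,0,.01,.01).ravel()
d=f[:2]*np.sign(f[1]); yaw=np.degrees(np.arctan2(-d[0],d[1])); print('yaw',yaw,'pt',f[2:])
nx=np.array([d[1],-d[0]]); print('resid',np.std((L[:,:2]-f[2:])@nx))
F=np.array(F)[:90]; print('bay groove back edge offset',np.nanmedian((F[:,:2]-f[2:])@nx))
# cut-down end y=45: image row where guide top changes z .174->.195
for v in range(252,266): print(v,[int(1000*w(p,u,v)[2]) for u in (304,306,308,310)],end=' ')
P=onz(p,307,257.5,.195); print('\ncut',P, ((P[:2]-f[2:])@d))
# end of rail
for v in range(130,146): print(v,[int(1000*w(p,u,v,p['depth'][v,u])[2]) for u in (288,289,290,291)],end=' ')
E
```

```text
180 7 290.0 294 304
210 7 289.0 293 303
240 7 289.0 293 302
270 7 288.0 292 301
300 6 287.5 291 300
330 7 287.0 291 299
yaw 11.347195 pt [0.5593 0.0117]
resid 0.00026452926107677413
bay groove back edge offset 0.013256569086384666
252 [173, 173, 173, 0] 253 [174, 173, 173, 0] 254 [173, 173, 172, 0] 255 [173, 173, 172, 1] 256 [174, 173, 173, 0] 257 [176, 176, 175, 0] 258 [178, 177, 177, 0] 259 [180, 181, 181, 1] 260 [182, 182, 182, 0] 261 [183, 185, 185, 1] 262 [185, 186, 187, 184] 263 [188, 188, 188, 187] 264 [189, 190, 190, 189] 265 [191, 193, 192, 191] 
cut [0.5733 0.0206 0.195 ] 0.006005350863489732
130 [5, 5, 7, 5] 131 [6, 7, 8, 6] 132 [7, 8, 6, 7] 133 [8, 8, 8, 7] 134 [103, 103, 102, 7] 135 [119, 121, 121, 119] 136 [136, 134, 136, 134] 137 [149, 149, 148, 149] 138 [162, 161, 161, 161] 139 [173, 173, 173, 174] 140 [184, 184, 184, 184] 141 [185, 188, 187, 187] 142 [188, 188, 189, 189] 143 [187, 188, 190, 188] 144 [186, 189, 189, 189] 145 [188, 190, 189, 191]
```

```bash
python3 - <<'E'
from m import *
p=dict(np.load('wr1.npz'))
yw=np.radians(11.35); d=np.array([-np.sin(yw),np.cos(yw)]); nx=np.array([np.cos(yw),np.sin(yw)]); q=np.array([.5593,.0117])
A=onz(p,290,140,.187)[:2]; B=onz(p,307,256.5,.174)[:2]; C=onz(p,306,266,.195)[:2]
ya=(A-q)@d-.150; yb=(B-q)@d-.045; yc=(C-q)@d-.045
print(ya,yb,yc)
o=q+d*np.mean([ya,yb,yc]); print('origin',o, 'bay tip target',o+d*.095+nx*.0075)
p=snap('scene','s1.png')
a=p['image'][255:320,150:230]; cv2.imwrite('pics/s1z.png',cv2.resize(a,None,fx=9,fy=9,interpolation=cv2.INTER_NEAREST))
for u,v in [(190,286),(187,284),(194,284),(183,280),(192,290),(197,283),(186,288)]:
    X=w(p,u,v); print(u,v,X,'rail',(X[:2]-o)@nx,(X[:2]-o)@d)
E
```

```text
-0.04695119684582984 -0.047473716179591126 -0.04687748215382692
origin [ 0.5686 -0.0345] bay tip target [0.5572 0.0601]
190 286 [ 0.6288 -0.1316  0.1833] rail 0.03991478470961935 -0.10704028184114883
187 284 [ 0.625  -0.1363  0.1888] rail 0.03533022549996459 -0.11092576497490382
194 284 [ 0.6249 -0.1226  0.1796] rail 0.037841243740402056 -0.09749349533311955
183 280 [ 0.613  -0.1423  0.1895] rail 0.022331169715939327 -0.11445989382350533
192 290 [ 0.6383 -0.1297  0.181 ] rail 0.04959433649872824 -0.10709008819890788
197 283 [ 0.6238 -0.116   0.178 ] rail 0.038094385329879715 -0.0908303148722218
186 288 [ 0.6283 -0.1409  0.1796] rail 0.037615735370824306 -0.1160466073855318
```

View pics/s1z.png

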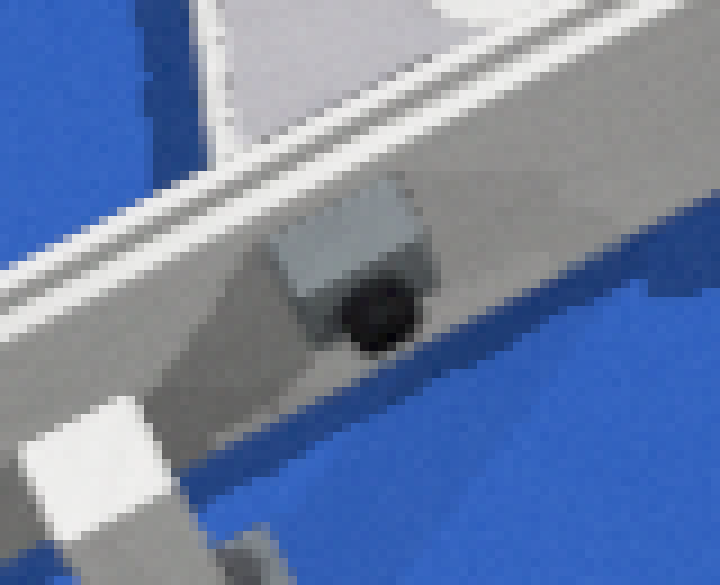

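The rail fit is consistent: all three landmarks agree within 1 mm, with yaw 11.35° and origin (0.5686, -0.0345). The block is at (189,285), which puts the notch at rail y of about -105 mm. Now I'll move above the carrier.

```bash
python3 - <<'E'
from h import *
print(inc([.474,.272,.25],-10))
E
```

```text
(array([ -17.5, -215.8,   50.1]), array([-4.000e-02,  1.000e-02,  2.218e+01]))
```

carry_out(increments=[-2,-20,5,0,0,3,0,-5,-60,14,0,0,7,0,-9,-105,25,0,0,11,0,-12,-150,35,0,0,16,0,-15,-185,43,0,0,20,0,-17,-205,48,0,0,22,0,-17.5,-214,50,0,0,22,0,-17.5,-216,50,0,0,22,0,-17.5,-216,50,0,0,22,0,-17.5,-216,50,0,0,22,0])

```text
t: 4.65
ee_pos: [0.4756, 0.2694, 0.2504]
ee_rot: [-180.0, -0.0, -10.1]
force: [0.0, -1.0, 0.3]
grip_width: 0.998
```

```bash
python3 - <<'E'
from m import *
s=r.state(); print(s['t'],s['ee_pos'],s['ee_rot'],s['force'])
p=snap('wrist','wc1.png'); np.savez('wc1.npz',**{k:p[k] for k in ['image','depth','mtx','R','t']})
for l in ['tab','carrier','stand']:
    for q in r.spot_point(l,p)[:2]:
        u,v=q['position']; print(l,round(q['score'],2),round(u),round(v),w(p,u,v) if 0<=u<559 and 0<=v<419 else '')
    print(r.find_in(l,p)[:1])
X,C=cloud(p)
for lo,hi in [(.165,.185),(.12,.136)]:
    m=(X[:,2]>lo)&(X[:,2]<hi)&(abs(X[:,0]-.475)<.06)&(abs(X[:,1]-.27)<.08); Y=X[m]
    rc=cv2.minAreaRect((Y[:,:2]*1000).astype(np.float32)); print(lo,m.sum(),rc,np.median(Y[:,2]))
a=p['image'][180:400,200:360]; cv2.imwrite('pics/wc1z.png',cv2.resize(a,None,fx=2.7,fy=2.7,interpolation=cv2.INTER_CUBIC))
E
```

```text
4.65 [0.4756 0.2694 0.2504] [-179.9835   -0.0293  -10.0925] [ 0.015 -1.029  0.33 ]
tab 0.81 272 202 [0.4743 0.2797 0.1749]
[{'box': [261.2, 133.6, 292.5, 243.2], 'score': 0.58}]
carrier 0.63 272 170 [0.4764 0.2949 0.1289]
[{'box': [260.4, 133.5, 290.0, 241.4], 'score': 0.87}]
stand 0.8 268 171 [0.4723 0.2934 0.1203]
[{'box': [236.8, 120.4, 301.0, 224.4], 'score': 0.73}]
0.165 695 ((475.14239501953125, 275.8167724609375), (29.551822662353516, 11.752655029296875), 80.07662963867188) 0.17428862408241974
0.12 1181 ((477.20068359375, 275.056396484375), (89.89787292480469, 22.59408950805664), 80.34357452392578) 0.12831931941919805
```

View pics/wc1.png

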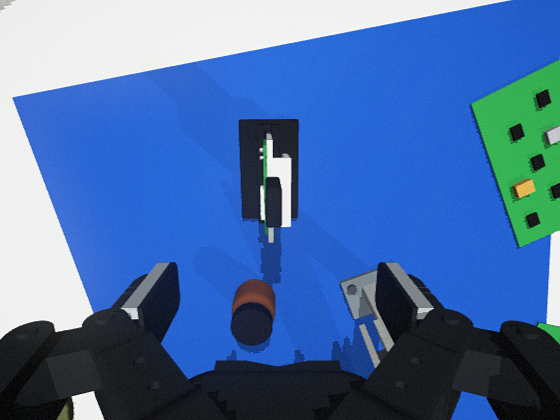

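View pics/wc1z.png

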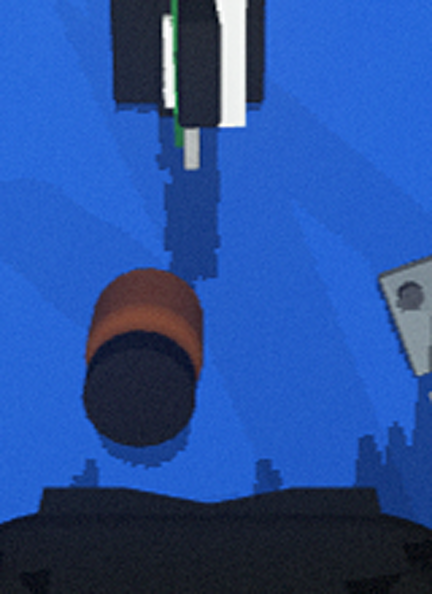

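The tab is at (272,202) in the wrist picture. Depth puts its centre at (0.4751, 0.2758) with the top at z 0.1745 and yaw -9.9°. The pads line up with it, so I'll descend.

```bash
python3 - <<'E'
from h import *
print(inc([.4751,.2758,.155],-9.9))
E
```

```text
(array([-1. , -5.4, 95.1]), array([-0.01, -0.  , -0.12]))
```

carry_out(increments=[-0.5,-2,10,0,0,0,0,-1,-4,30,0,0,0,0,-1,-5,55,0,0,0,0,-1,-5,75,0,0,0,0,-1,-5,88,0,0,0,0,-1,-5,93,0,0,0,0,-1,-5,95,0,0,0,0,-1,-5,95,0,0,0,0,-1,-5,95,0,0,0,60,-1,-5,95,0,0,0,110], grip_force=40)

```text
t: 6.25
ee_pos: [0.4752, 0.2756, 0.1554]
ee_rot: [-180.0, -0.0, -10.0]
force: [-0.5, -0.1, -0.0]
grip_width: 0.602
```

```bash
python3 - <<'E'
from m import *
s=r.state(); print(s['t'],s['ee_pos'],s['ee_rot'],s['force'],s['grip_width'])
p=snap('wrist','wc2.png')
E
```

```text
6.25 [0.4752 0.2756 0.1554] [-179.9631   -0.0324  -10.0067] [-0.4943 -0.0986 -0.0336] 0.6019496766580116
```

View pics/wc2.png

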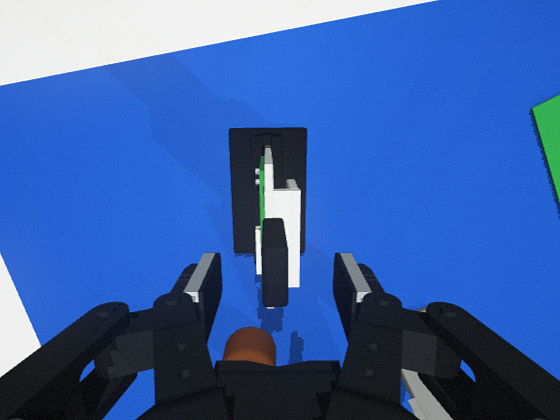

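The tab at (274,260) is centred between the pads at (207,280) and (347,280), so I'll close the gripper.

carry_out(increments=[0,0,0,0,0,0,160,0,0,0,0,0,0,200,0,0,0,0,0,0,255,0,0,0,0,0,0,255,0,0,0,0,0,0,255,0,0,0,0,0,0,255,0,0,-2,0,0,0,255,0,0,-7,0,0,0,255,0,0,-14,0,0,0,255,0,0,-20,0,0,0,255], grip_force=50)

```text
t: 7.55
ee_pos: [0.475, 0.2755, 0.1754]
ee_rot: [-180.0, 0.0, -10.0]
force: [-0.2, 0.1, -4.1]
grip_width: 0.119
```

```bash
python3 - <<'E'
from m import *
s=r.state(); print(s['t'],s['ee_pos'],s['ee_rot'],s['force'],s['moment'],s['grip_width'])
E
```

```text
7.55 [0.475  0.2755 0.1754] [-179.9983    0.0015  -10.0084] [-0.2298  0.1467 -4.0591] [0.0325 0.1494 0.0035] 0.11907870343312085
```

The carrier is gripped, with about 4 N of weight on the tool. Next I'll lift it and carry it to a hover in front of the bay.

```bash
python3 - <<'E'
from h import *
print(inc([.5449,.0576,.29],11.35))
E
```

```text
(array([ 106.7,  202.4, -114.6]), array([ -0.  ,   0.  , -21.36]))
```

carry_out(increments=[0,0,-20,0,0,0,255,0,0,-55,0,0,0,255,0,10,-90,0,0,0,255,15,40,-110,0,0,-4,255,40,80,-114.5,0,0,-10,255,65,125,-114.5,0,0,-15,255,90,170,-114.5,0,0,-19,255,102,194,-114.5,0,0,-21,255,106.5,202,-114.5,0,0,-21.4,255,106.5,202,-114.5,0,0,-21.4,255])

```text
t: 8.8
ee_pos: [0.5447, 0.0586, 0.2897]
ee_rot: [-180.0, -0.0, 11.4]
force: [-0.8, 0.8, -4.7]
grip_width: 0.119
```

```bash
python3 - <<'E'
from m import *
s=r.state(); print(s['t'],s['ee_pos'],s['ee_rot'],s['force'],s['moment'],s['grip_width'])
p=snap('wrist','wh1.png'); np.savez('wh1.npz',**{k:p[k] for k in ['image','depth','mtx','R','t']})
a=p['image'][80:400,160:400]; cv2.imwrite('pics/wh1z.png',cv2.resize(a,None,fx=1.87,fy=1.87,interpolation=cv2.INTER_CUBIC))
p=snap('side','sh1.png');p=snap('scene','ch1.png')
E
```

```text
8.8 [0.5447 0.0586 0.2897] [-179.9587   -0.0154   11.3646] [-0.7978  0.8353 -4.6614] [ 0.1343 -0.0483  0.0296] 0.119183843260099
```

View pics/wh1z.png

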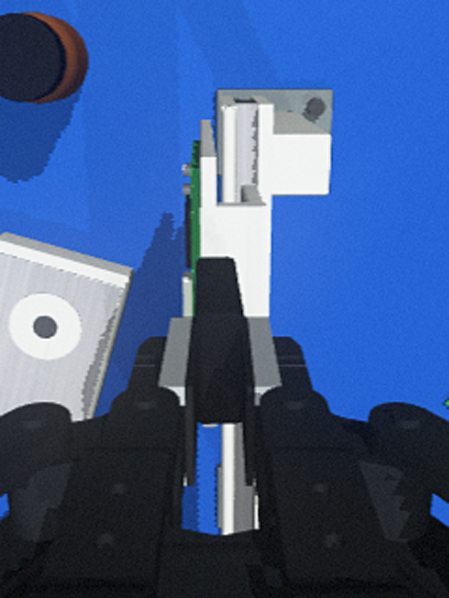

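View pics/ch1.png

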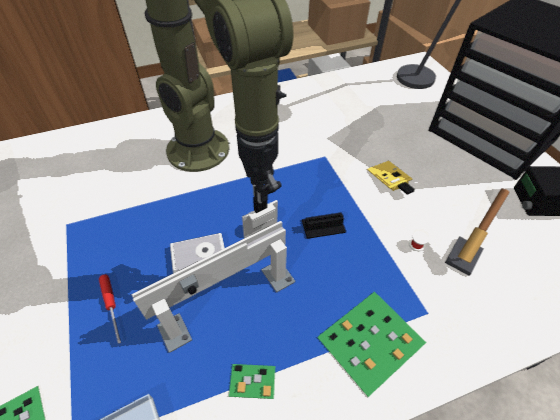

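The wrist picture shows the plate on the robot's side and the hook above the lip at the bay. I'll measure where the bridge sits relative to the rail in this same frame.

```bash
cat >> m.py <<'E'
o=np.array([.5686,-.0345]); yw=np.radians(11.35); dy=np.array([-np.sin(yw),np.cos(yw)]); nx=np.array([np.cos(yw),np.sin(yw)])
def tr(X): X=np.atleast_2d(X); return np.c_[(X[:,:2]-o)@nx,(X[:,:2]-o)@dy,X[:,2]]*1000
E
python3 - <<'E'
from m import *
p=dict(np.load('wh1.npz'))
X,C=cloud(p); T=tr(X)
m=(T[:,2]>256)&(T[:,2]<272)&(abs(T[:,0])<30)&(T[:,1]>60)&(T[:,1]<150)
Y=T[m]; print(m.sum(),np.median(Y[:,2]),Y.min(0),Y.max(0))
for lo in range(95,145,5):
    q=Y[(Y[:,1]>=lo)&(Y[:,1]<lo+5)]
    if len(q): print(lo,q[:,0].min(),q[:,0].max(),np.median(q[:,2]))
m=(T[:,2]>184)&(T[:,2]<192)&(abs(T[:,0])<6)&(T[:,1]>125)&(T[:,1]<147)
print('lip',T[m].mean(0),T[m].min(0),T[m].max(0))
print('tcp',tr(r.state()['ee_pos']))
E
```

```text
1802 262.8480314900665 [-10.9361  89.7371 256.0353] [ 10.369  140.719  271.9521]
95 2.7300669090450125 10.368996399450232 262.6499777448993
100 1.5424803590900378 10.300605586133166 262.71268624212405
105 -10.93605116106372 10.241762997707088 262.82269409570137
110 -10.376453476049013 10.078744671965744 263.023132710284
115 -9.262575062088972 9.979502890907847 262.91966400918875
120 -9.215593812945448 9.909469145827766 262.84064503975924
125 -9.740804942354808 10.12529378662744 262.69421814588344
130 -9.729947355076717 -5.256245937289829 263.1656167151099
135 -9.662973614578112 -5.242181684087712 263.0297560568421
140 -9.720340556766647 -5.245585602987099 261.46888915537573
lip [  0.0679 136.2027 189.0546] [ -2.5922 125.2674 186.1516] [  2.8452 146.7632 191.343 ]
tcp [[ -5.0571  97.6295 289.4646]]
```

The tongue centre is at rail x of about 7.1 mm and y of about 96 mm, and the tip is about 58 mm above the floor. I'll lower most of the way, then step down gently.

carry_out(increments=[0.4,0,5,0,0,0,255,0.4,0,14,0,0,0,255,0.4,0,24,0,0,0,255,0.4,0,33,0,0,0,255,0.4,0,40,0,0,0,255,0.4,0,45,0,0,0,255,0.4,0,49,0,0,0,255,0.4,0,51,0,0,0,255,0.4,0,52,0,0,0,255,0.4,0,52,0,0,0,255])

```text
t: 10.2
ee_pos: [0.5452, 0.0581, 0.2376]
ee_rot: [-180.0, -0.0, 11.4]
force: [-0.1, 0.9, -4.3]
grip_width: 0.118
```

```bash
python3 - <<'E'
from m import *
s=r.state(); print(s['t'],s['force'],s['moment'],tr(s['ee_pos']))
p=snap('wrist','wh2.png')
a=p['image'][80:400,160:400]; cv2.imwrite('pics/wh2z.png',cv2.resize(a,None,fx=1.87,fy=1.87,interpolation=cv2.INTER_CUBIC))
X,C=cloud(p); T=tr(X)
m=(T[:,2]>202)&(T[:,2]<220)&(abs(T[:,0])<30)&(T[:,1]>60)&(T[:,1]<150)
Y=T[m]; print(m.sum(),np.median(Y[:,2]),Y.min(0),Y.max(0))
for lo in range(105,145,5):
    q=Y[(Y[:,1]>=lo)&(Y[:,1]<lo+5)]
    if len(q): print(lo,q[:,0].min(),q[:,0].max(),np.median(q[:,2]))
E
```

```text
10.2 [-0.1461  0.911  -4.2512] [-0.0032 -0.0336  0.0058] [[ -4.6808  95.3878 237.6366]]
1996 210.68953538701464 [-12.5784  86.1434 202.0021] [ 10.7135 140.1524 219.9402]
105 -12.156862653654816 10.516738443075159 210.82611976443212
110 -12.117789886889232 10.467951746731108 210.80014821351764
115 -12.578384336450345 10.370588902975271 210.72022755480214
120 -12.572775219094334 10.510233614699242 210.64047222040924
125 -12.46759940448002 9.520677667312082 210.3058028126216
130 -12.421708648664751 -4.892641361169088 210.73532461142912
135 -9.401624133509479 -4.882990502706495 210.84837819764093
140 -8.779114586293009 -5.490673107418725 207.16456996710124
```

View pics/wh2z.png

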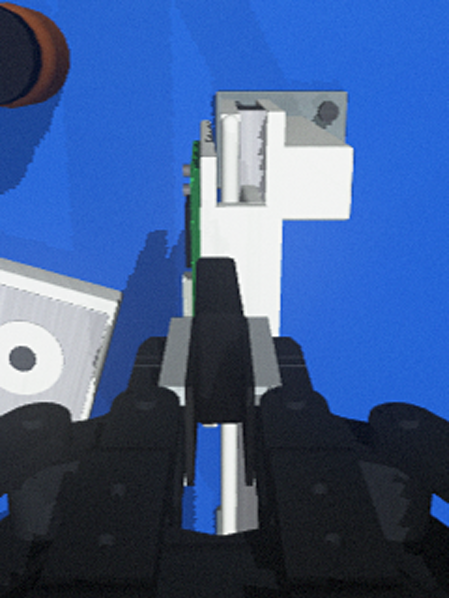

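The hook is down behind the lip with no rubbing, and the force is still just the 4.3 N weight. About 6 mm is left.

carry_out(increments=[0,0,1,0,0,0,255,0,0,2,0,0,0,255,0,0,3,0,0,0,255,0,0,3.7,0,0,0,255,0,0,4.2,0,0,0,255,0,0,4.6,0,0,0,255,0,0,5,0,0,0,255,0,0,5,0,0,0,255,0,0,5,0,0,0,255,0,0,5,0,0,0,255])

```text
t: 11.5
ee_pos: [0.5452, 0.0582, 0.2328]
ee_rot: [-180.0, -0.0, 11.4]
force: [-1.3, 0.9, -0.9]
grip_width: 0.116
```

```bash
python3 - <<'E'
from m import *
s=r.state(); print(s['t'],s['force'],s['moment'],tr(s['ee_pos']))
E
```

```text
11.5 [-1.3022  0.9312 -0.8891] [0.0274 0.1942 0.0181] [[ -4.6679  95.4365 232.7788]]
```

It has touched down: the rail now carries about 3.4 N of the weight. I'll press 0.5 mm more and hold there so the seat registers.

carry_out(increments=[0,0,0.2,0,0,0,255,0,0,0.4,0,0,0,255,0,0,0.5,0,0,0,255,0,0,0.5,0,0,0,255,0,0,0.5,0,0,0,255,0,0,0.5,0,0,0,255,0,0,0.5,0,0,0,255,0,0,0.5,0,0,0,255,0,0,0.5,0,0,0,255,0,0,0.5,0,0,0,255])

```text
t: 12.75
ee_pos: [0.5454, 0.0582, 0.2327]
ee_rot: [-180.0, -0.1, 11.4]
force: [-2.4, -0.3, 6.1]
grip_width: 0.118
```

```bash
python3 - <<'E'
from m import *
s=r.state(); print(s['t'],s['force'],s['moment'],tr(s['ee_pos']))
E
```

```text
12.75 [-2.4491 -0.2887  6.0822] [-0.0158  0.5962  0.0013] [[ -4.4878  95.4208 232.7336]]
```

The hook is seated, with about 10 N on the rail. I'll ease the press and start sliding right, along tool +y.

carry_out(increments=[0,0,-0.4,0,0,0,255,0,2,-0.4,0,0,0,255,0,7,-0.4,0,0,0,255,0,14,-0.4,0,0,0,255,0,22,-0.4,0,0,0,255,0,31,-0.4,0,0,0,255,0,40,-0.4,0,0,0,255,0,49,-0.4,0,0,0,255,0,57,-0.4,0,0,0,255,0,62,-0.4,0,0,0,255])

```text
t: 14.0
ee_pos: [0.5576, -0.0036, 0.2326]
ee_rot: [-180.0, -0.0, 11.3]
force: [0.1, 2.5, 5.3]
grip_width: 0.122
```

```bash
python3 - <<'E'
from m import *
s=r.state(); print(s['t'],s['force'],s['moment'],tr(s['ee_pos']),s['ee_rot'])
E
```

```text
14.0 [0.0723 2.501  5.3241] [0.7208 0.0515 0.0143] [[ -4.7098  32.4375 232.623 ]] [-179.9952   -0.0256   11.334 ]
```

carry_out(increments=[0,4,-0.2,0,0,0,255,0,11,-0.3,0,0,0,255,0,20,-0.3,0,0,0,255,0,30,-0.3,0,0,0,255,0,40,-0.3,0,0,0,255,0,50,-0.3,0,0,0,255,0,60,-0.3,0,0,0,255,0,70,-0.3,0,0,0,255,0,78,-0.3,0,0,0,255,0,82,-0.3,0,0,0,255])

```text
t: 15.25
ee_pos: [0.5735, -0.0839, 0.2324]
ee_rot: [180.0, 0.0, 11.3]
force: [-0.5, 1.4, -0.6]
grip_width: 0.118
```

```bash
python3 - <<'E'
from m import *
s=r.state(); print(s['t'],s['force'],s['moment'],tr(s['ee_pos']),s['ee_rot'])
p=snap('scene','c3.png')
a=p['image'][220:330,130:300]; cv2.imwrite('pics/c3z.png',cv2.resize(a,None,fx=4.7,fy=4.7,interpolation=cv2.INTER_CUBIC))
E
```

```text
15.25 [-0.5151  1.4288 -0.5527] [0.2877 0.0813 0.0153] [[ -4.9696 -49.436  232.4277]] [179.9855   0.0334  11.3434]
```

View pics/c3z.png

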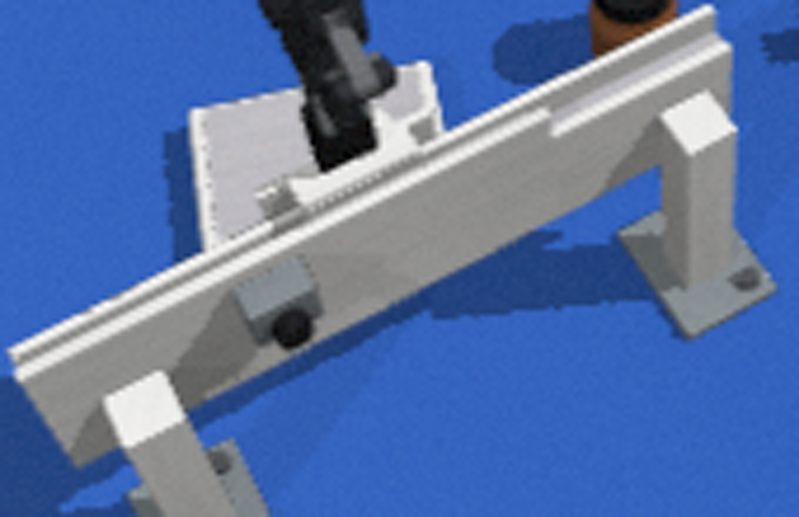

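The carrier rides behind the lip at rail y = -49 mm. The notch block is still to its right in the zoomed view, at (283,300).

carry_out(increments=[0,4,0,0,0,0,255,0,10,0,0,0,0,255,0,17,0,0,0,0,255,0,24,0,0,0,0,255,0,31,0,0,0,0,255,0,37,0,0,0,0,255,0,42,0,0,0,0,255,0,45,0,0.1,0,0,0,255,0,46,0,0.2,0,0,0,255,0,46,0,0.2,0,0,0,255])

```text
invalid input at $.increments: expected a multiple of 7 numbers
```

```bash
python3 - <<'E'
from m import *
s=r.state(); print(s['t'],s['force'],s['moment'],tr(s['ee_pos']),s['ee_rot'])
E
```

```text
15.3 [-0.1422  0.4632 -0.7656] [ 0.1236 -0.0835 -0.0535] [[ -5.0187 -49.8215 232.4193]] [179.9632   0.031   11.3242]
```

The call was refused because my last rows had one value too many, so nothing moved. Sending it again with the rows fixed.

carry_out(increments=[0,4,0,0,0,0,255,0,10,0,0,0,0,255,0,17,0,0,0,0,255,0,24,0,0,0,0,255,0,31,0,0,0,0,255,0,37,0,0,0,0,255,0,42,0,0,0,0,255,0,45,0,0,0,0,255,0,46,0.1,0,0,0,255,0,46,0.2,0,0,0,255])

```text
t: 16.55
ee_pos: [0.5826, -0.1282, 0.2325]
ee_rot: [180.0, 0.0, 11.4]
force: [1.0, 0.2, -3.3]
grip_width: 0.121
```

```bash
python3 - <<'E'
from m import *
s=r.state(); print(s['t'],s['force'],s['moment'],tr(s['ee_pos']),s['ee_rot'])
E
```

```text
16.55 [ 1.0132  0.2487 -3.262 ] [-0.0386  0.003   0.02  ] [[ -4.6949 -94.651  232.4866]] [179.9972   0.007   11.3908]
```

carry_out(increments=[0,1,0.2,0,0,0,255,0,2,0.3,0,0,0,255,0,3,0.4,0,0,0,255,0,4,0.5,0,0,0,255,0,5,0.5,0,0,0,255,0,6,0.5,0,0,0,255,0,7,0.5,0,0,0,255,0,8,0.5,0,0,0,255,0,8,0.5,0,0,0,255,0,8,0.5,0,0,0,255])

```text
t: 17.8
ee_pos: [0.5842, -0.1362, 0.2319]
ee_rot: [180.0, 0.0, 11.4]
force: [-0.4, -0.3, -2.4]
grip_width: 0.121
```

```bash
python3 - <<'E'
from m import *
s=r.state(); print(s['t'],s['force'],s['moment'],tr(s['ee_pos']),s['ee_rot'])
E
```

```text
17.8 [-0.4356 -0.3132 -2.4275] [ 0.1098 -0.0019  0.0219] [[  -4.6936 -102.7415  231.9213]] [179.9881   0.0064  11.3868]
```

carry_out(increments=[0,0,0.2,0,0,0,255,0,0,0.4,0,0,0,255,0,0,0.6,0,0,0,255,0,0,0.6,0,0,0,255,0,0.5,0.6,0,0,0,255,0,1,0.6,0,0,0,255,0,1.5,0.6,0,0,0,255,0,2,0.6,0,0,0,255,0,2,0.6,0,0,0,255,0,2,0.6,0,0,0,255])

```text
t: 19.05
ee_pos: [0.5847, -0.1379, 0.2314]
ee_rot: [-180.0, -0.0, 11.4]
force: [-0.2, 0.4, -4.6]
grip_width: 0.12
```

```bash
python3 - <<'E'
from m import *
s=r.state(); print(s['t'],s['force'],s['moment'],tr(s['ee_pos']),s['ee_rot'])
E
```

```text
19.05 [-0.2325  0.4189 -4.5737] [-0.0078  0.0198 -0.005 ] [[  -4.5947 -104.5508  231.3988]] [-179.9943   -0.0047   11.3946]
```

The tool carries the full weight again while being lower, so the tongue is over the notch. Lowering.

carry_out(increments=[0,0,0.6,0,0,0,255,0,0,1.2,0,0,0,255,0,0,1.8,0,0,0,255,0,0,2.3,0,0,0,255,0,0,2.8,0,0,0,255,0,0,3.2,0,0,0,255,0,0,3.6,0,0,0,255,0,0,4,0,0,0,255,0,0,4,0,0,0,255,0,0,4,0,0,0,255])

```text
t: 20.3
ee_pos: [0.5847, -0.138, 0.2274]
ee_rot: [-180.0, -0.0, 11.4]
force: [-0.1, -0.0, -4.2]
grip_width: 0.119
```

```bash
python3 - <<'E'
from m import *
s=r.state(); print(s['t'],s['force'],s['moment'],tr(s['ee_pos']),s['ee_rot'])
E
```

```text
20.3 [-0.1002 -0.0478 -4.174 ] [-0.0293  0.0442 -0.0329] [[  -4.6122 -104.6027  227.4232]] [-179.9995   -0.0047   11.3918]
```

carry_out(increments=[0,0,0.4,0,0,0,255,0,0,0.8,0,0,0,255,0,0,1.2,0,0,0,255,0,0,1.5,0,0,0,255,0,0,1.7,0,0,0,255,0,0,1.9,0,0,0,255,0,0,2.0,0,0,0,255,0,0,2.0,0,0,0,255,0,0,2.0,0,0,0,255,0,0,2.0,0,0,0,255])

```text
t: 21.55
ee_pos: [0.5848, -0.138, 0.2258]
ee_rot: [180.0, -0.0, 11.4]
force: [-1.6, 0.5, 1.2]
grip_width: 0.121
```

```bash
python3 - <<'E'
from m import *
s=r.state(); print(s['t'],s['force'],s['moment'],tr(s['ee_pos']),s['ee_rot'])
E
```

```text
21.55 [-1.5652  0.4573  1.2211] [ 0.0925  0.3244 -0.0124] [[  -4.5002 -104.6279  225.7821]] [179.9999  -0.0297  11.3939]
```

It is on the notch floor, 6.95 mm below the bay seat, with about 5 N on the rail. I'll ease the press and open the gripper.

carry_out(increments=[0,0,-0.2,0,0,0,255,0,0,-0.3,0,0,0,255,0,0,-0.3,0,0,0,215,0,0,-0.3,0,0,0,205,0,0,-0.3,0,0,0,195,0,0,-0.3,0,0,0,180,0,0,-0.3,0,0,0,160,0,0,-0.3,0,0,0,130,0,0,-0.3,0,0,0,100,0,0,-0.3,0,0,0,100], grip_force=20)

```text
t: 22.8
ee_pos: [0.5847, -0.1379, 0.2257]
ee_rot: [-180.0, -0.0, 11.4]
force: [-0.3, -0.0, -0.1]
grip_width: 0.612
```

```bash
python3 - <<'E'
from m import *
s=r.state(); print(s['t'],s['force'],tr(s['ee_pos']),s['grip_width'])
p=snap('wrist','w4.png'); X,C=cloud(p);T=tr(X)
m=(T[:,2]>190)&(T[:,2]<206)&(T[:,0]>-20)&(T[:,0]<25)&(T[:,1]<-55)&(T[:,1]>-110); print(np.median(T[m],0),T[m].min(0),T[m].max(0))
E
```

```text
22.8 [-0.3269 -0.0429 -0.1073] [[  -4.5974 -104.5903  225.7   ]] 0.6121858861160161
[  4.3979 -83.4228 197.8994] [ -13.7031 -109.9547  190.0247] [ 19.3217 -55.0062 205.942 ]
```

View pics/w4.png

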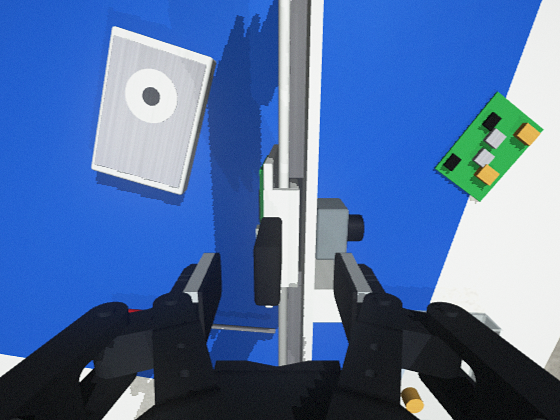

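The fingers are clear of the tab at (268,260) and the tongue is beside the knob block. I'll retreat straight up.

carry_out(increments=[0,0,-3,0,0,0,60,0,0,-10,0,0,0,0,0,0,-25,0,0,0,0,0,0,-45,0,0,0,0,0,0,-65,0,0,0,0,0,0,-85,0,0,0,0,0,0,-95,0,0,0,0,0,0,-100,0,0,0,0,0,0,-100,0,0,0,0,0,0,-100,0,0,0,0])

```text
t: 24.1
ee_pos: [0.5844, -0.1378, 0.325]
ee_rot: [-180.0, 0.1, 11.4]
force: [0.1, -0.6, 0.7]
grip_width: 0.999
```

```bash
python3 - <<'E'
from m import *
s=r.state(); print(s['t'],s['force'],tr(s['ee_pos']),s['grip_width'])
p=snap('wrist','w5.png'); X,C=cloud(p);T=tr(X)
for lo,hi in [(194,204),(236,252)]:
    m=(T[:,2]>lo)&(T[:,2]<hi)&(T[:,0]>-20)&(T[:,0]<14)&(T[:,1]<-50)&(T[:,1]>-160)
    if m.sum(): print(lo,m.sum(),np.median(T[m],0),cv2.minAreaRect(T[m][:,:2].astype(np.float32)))
a=p['image'][100:400,200:420]; cv2.imwrite('pics/w5z.png',cv2.resize(a,None,fx=2,fy=2))
p=snap('side','s5.png');a=p['image'][150:300,220:440]; cv2.imwrite('pics/s5z.png',cv2.resize(a,None,fx=3.5,fy=3.5,interpolation=cv2.INTER_CUBIC))
X,C=cloud(p);T=tr(X); m=(T[:,0]<-3)&(T[:,0]>-40)&(T[:,2]>85)&(T[:,2]<240)&(abs(T[:,1]+105)<50)
for lo in range(85,240,15):
    q=T[m&(T[:,2]>=lo)&(T[:,2]<lo+15)]; print(lo,len(q),np.median(q,0) if len(q) else '')
E
```

```text
24.1 [ 0.0976 -0.5671  0.7217] [[  -4.8889 -104.3969  324.9555]] 0.9992994733756709
194 1296 [  1.8649 -93.6398 198.4665] ((1.1067914962768555, -105.07034301757812), (109.74491882324219, 25.744291305541992), 89.95604705810547)
236 642 [  -7.8586 -103.5582  243.9802] ((-8.259366989135742, -104.74484252929688), (11.30334758758545, 30.001771926879883), 0.021245276555418968)
85 100 [  -7.9901 -107.7096   92.4761]
100 110 [  -8.4799 -110.1531  107.5487]
115 99 [ -11.4874 -110.0551  123.1179]
130 111 [ -12.7296 -107.6702  137.8699]
145 112 [ -13.4411 -112.6621  152.3595]
160 134 [ -13.9047 -109.3708  167.4622]
175 135 [ -13.8512 -110.4489  183.6611]
190 118 [ -11.6401 -107.8744  195.7427]
205 46 [ -12.7514 -106.9122  211.2559]
220 47 [ -14.0356 -106.9166  226.9778]
235 13 [ -13.822  -108.8955  237.2542]
```

View pics/w5z.png

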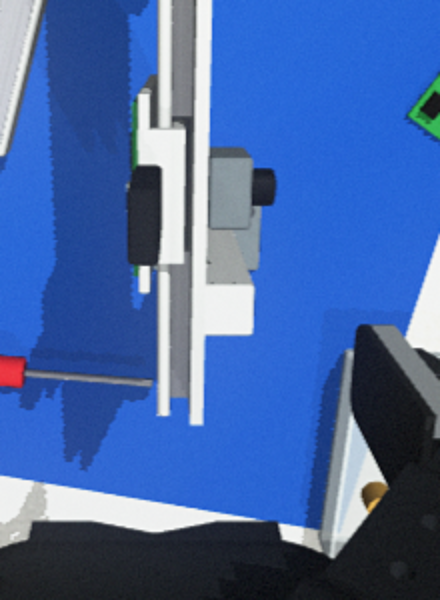

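View pics/s5z.png

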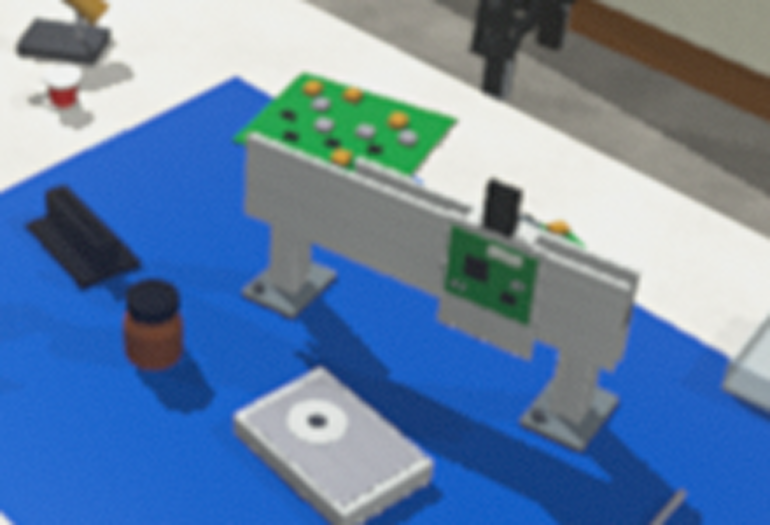

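The tongue is in the notch, with the bridge top at about 199 mm and so the tip at about 163 mm. Rail y is -105 mm, it lies square along the rail and leans about 0.05 rad. The drive, jar and screwdriver look unmoved and the gripper is well clear, so I'm handing in.

```bash
python3 -c "
from h import *
print(r.job_done()); print(r.state()['t'])"
```

```text
the job is handed in; nothing more can be done
None
the job is handed in; nothing more can be done
```

The carrier is hanging in the locating notch, released, and I handed the job in at about 24 s of the 56 s allowed. The hand-in gives no verdict, so the results below come from my own last checks.

- **Seating at the bay:** I gripped the carrier by the tab, lifted it out of the stand and lowered its hook behind the lip. It touched down on the bay floor at rail y of about 95 mm, with at most about 10 N on the rail at my readings.
- **Slide and notch:** I slid it about 200 mm right without lifting it over the lip. At rail y of about -105 mm the floor support vanished. I then lowered it 7 mm, the notch's full depth, until the rail took its weight again, and opened the gripper.
- **Final position:** The last pictures put the tongue underside at about 163 mm above the bench, within the 159.5 to 166.2 mm allowed. The tongue is at rail x of about 7 mm and y of about -105 mm, and the carrier lies along the rail to within a fraction of a degree.
- **Lean:** After release the carrier tilted about 0.05 rad towards the robot, under the 0.12 rad limit.
- **Clearance and bystanders:** The gripper is about 100 mm above the carrier. The drive, jar and screwdriver look unmoved in the pictures, but I did not measure their shift.

One move call was refused for a wrong number count, so nothing moved, and I sent it again corrected.

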